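# Pack and shut the latched drawer

## Robot

A 6-joint arm with a two-finger parallel gripper is mounted at the origin on the work surface. World frame = base frame: x ahead of the robot, y to its left, z up, the work surface at z = 0. Lengths are in mm, angles in degrees, forces in N, time in s.
With the tool pointing down it reaches from about 325 to 775 mm from the base axis. Payload 5.5 kg.
Tool frame: the origin (TCP) lies at the very end of the fingers, on their centre line; the grasp point (between the pads) lies 19 mm behind it (robot.grip_depth is the distance from the TCP to the grasp point, in mm); z points along the fingers, y is the line along which they close (so a half turn about z gives the same grasp; the last joint's range is limited). The gripper opens to 85 mm and grips with 20 to 120 N. Pads are 22 mm wide; open, the fingers measure 114 mm over their backs; the gripper's body (76 mm by 85 mm) begins 54 mm behind the grasp point. The pads swing forward as they close: fully open they stand 13 mm farther back than shut.
Start: joints at [66.824, 5.22, 70.514, -0, 104.267, -3.249], TCP at [204.503, 564.088, 231.275] pointing down, gripper open.
Joint ranges: [-164.24, 164.24], [-49.07, 125.15], [9.68, 141.18], [-86.29, 266.29], [3.28, 154.24], [-151.56, 151.56]. Speed limits (degrees/s): [147.25, 147.25, 172.46, 180, 180, 180].

## Interface

Orientations are given as [roll, pitch, yaw] about the fixed x, y, z axes, in that order (R = Rz(yaw) Ry(pitch) Rx(roll)).
In Python, from workcell import robot, eyes gives the robot as it stands.
- The arm moves only by the tool move_arm, never from a script. Its argument "plan" is one flat list of numbers, 7 for each row, row after row: the closure, from 0 (fully open) to 1 (shut), then the shift along the tool's x, y, z in m, then the turn, a rotation vector about the tool's x, y, z in rad. A call has 1 to 20 rows; each row is the pose to reach, as a shift and turn from the pose commanded when the call began, along the tool's axes at that moment; what a row does not reach only later rows make up. A row lasts 1/8 s, in which the tool goes at most 62.5 mm and 10.7 degrees, less where a joint would pass 70% of its speed; a pose out of reach is approached as far as the arm can. A call with a gripper value outside its range is refused whole. The fingers move at their own pace and stop on an object; "force" is the grip in N (left out, the last holds). Time passes only in rows, so rows that repeat a pose let the fingers close. It gives the time, the measured TCP pose, the force, the opening and the grip force at its end, in the units of the state.
- robot.observe(): the state, without advancing time (a new reading comes with each control period).
- eyes.snapshot(name): name is "side" or "top"; returns the picture (480x640x3 uint8, red, green, blue); there is no depth.
- eyes.calibration(name): a dict with "intrinsics" (3x3 intrinsics, pixels), "position" and "orientation" of the camera in the world. Camera axes: x right, y down, z forward; pixel columns grow to the right and rows downward; lengths in mm; the calibration is good to about 2 mm. A picture is of the moment at which its call begins. calibration takes no time and is no camera call.
- robot.close_job(): hands the job in; it is judged then, once.
The state is a dict: "clock": time; "q": joint angles; "joint_velocities": joint speeds; "joint_torque": joint torques, N m; "eef_pos": TCP position; "ee_rot": TCP orientation; "force": force on the tool from outside, world axes, zero at the start; "torque": the same for the moment, N m; "gripper_width": finger opening in mm; "grasp_force": force on a finger pad.
Only numpy, scipy, OpenCV 4.12 (cv2) and the standard library are available. Lean on these libraries where they do the work, as an engineer would, in place of code of your own. Each camera call takes 0.05 s, during which the arm holds its last target. There are 200 camera calls.

## Task

Find the ball bearing, which is in one of the three closed hinged cases, and lay it in the pulled-out drawer of the grey chest together with every big hex nut lying on the bench. Then press down the chest's release lever so that the drawer can run in, and push the drawer fully home; finish with all three cases shut and the other cases' parts still in them. Leave the screwdriver, the tin and the jar that stand among these things where they are.

Things in the scene. Friction and masses are not known exactly. Their poses are not given: they have to be found in the camera images.
- drawer (a joint): drawer of the fixed grey steel chest, in m: 0 = fully home (hard stop), about 0.165 = pulled out along -x of drawer_in, held by the catch (start); it cannot go in until the lever is pressed. With the lever held down a soft-close pull (about 2 N) creeps it in by itself some 3 cm in the first second, 6 to 8 cm in all; clear of the catch (2 cm in) it can be pushed home with 1 to 4 N. Chest 250 deep x 350 wide x 125 mm high
- drawer_in (a point): point on the drawer floor, 25 mm above the bench, on the centre line; moves with the drawer; x points into the chest, y left, z up. Inside: y = -109 to 109 mm; x = -75 to +134 mm, of which with the drawer out only -75 to +85 mm is clear of the 125 mm high chest front. Side walls 6 mm thick and 45 mm above the floor; front panel 12 mm thick and 57 mm above it
- drawer_front (a point): middle of the front (outer) face of the 200 mm wide, 14 mm high aluminium lip at the top of the drawer's front panel, 73 mm above the bench; same axes as drawer_in; push here along +x to send the drawer home
- lever (a joint): release lever of the slide, in rad: 0 = up (sprung), 0.42 = pressed to its stop; the catch lets go at about 0.25. It swings down about a level hinge at the chest front and springs back when let go; about 1.5 N on the pad starts it, 4 N frees the catch, 6 to 7 N holds it right down
- lever_pad (a point): middle of the pressing place on top of the release lever: an aluminium paddle 26 mm wide and 55 mm long sticking out of the chest's front, left of the drawer (150 mm left of the drawer's centre line), top 89 mm above the bench; this point is 45 mm out from the chest front and goes down 18 mm when fully pressed
- case1: fixed dark steel case, one of three alike, 100 (x) x 110 (y) x 50 mm high, walls and floor 4 mm; origin under its centre. One holds the bearing, one the blank, one the key block, at random, lying flat near the centre. The lid's hinge line is at x = +50 mm, z = 50.5 mm, along y
- lid1 (a joint): 6 mm lid of case1, in rad: 0 shut, 1.9 fully open; stiff hinge, stays at any angle. Black knob (head 28 mm across, 16 mm high, on a 12 mm neck) on its top; the head's middle is, when shut, 70 mm to -x of and 41 mm above the hinge line, on the centre line, and swings up and over to +x about that line; moving it takes 2 to 4 N
- case2: fixed dark steel case, one of three alike, 100 (x) x 110 (y) x 50 mm high, walls and floor 4 mm; origin under its centre. One holds the bearing, one the blank, one the key block, at random, lying flat near the centre. The lid's hinge line is at x = +50 mm, z = 50.5 mm, along y
- lid2 (a joint): 6 mm lid of case2, in rad: 0 shut, 1.9 fully open; stiff hinge, stays at any angle. Black knob (head 28 mm across, 16 mm high, on a 12 mm neck) on its top; the head's middle is, when shut, 70 mm to -x of and 41 mm above the hinge line, on the centre line, and swings up and over to +x about that line; moving it takes 2 to 4 N
- case3: fixed dark steel case, one of three alike, 100 (x) x 110 (y) x 50 mm high, walls and floor 4 mm; origin under its centre. One holds the bearing, one the blank, one the key block, at random, lying flat near the centre. The lid's hinge line is at x = +50 mm, z = 50.5 mm, along y
- lid3 (a joint): 6 mm lid of case3, in rad: 0 shut, 1.9 fully open; stiff hinge, stays at any angle. Black knob (head 28 mm across, 16 mm high, on a 12 mm neck) on its top; the head's middle is, when shut, 70 mm to -x of and 41 mm above the hinge line, on the centre line, and swings up and over to +x about that line; moving it takes 2 to 4 N
- bearing: steel ball bearing, a ring 42 mm outside, 20 mm bore, 16 mm high; origin at the centre of its underside, z its axis; in one of the cases at the start
- blank: round solid steel blank 42 mm across and 16 mm high without any hole, in another case; stays there; origin under its centre
- key: rectangular steel key block 30 x 42 x 16 mm high, in the remaining case; stays there; origin under its centre
- nut1: big steel hex nut, 36 mm across flats, 41 mm across corners, 22 mm high, lying flat on the bench; origin at the centre of its underside, z its axis, flats face its +-y and every 60 degrees. Two or three such nuts are there; None for an absent one
- nut2: big steel hex nut, 36 mm across flats, 41 mm across corners, 22 mm high, lying flat on the bench; origin at the centre of its underside, z its axis, flats face its +-y and every 60 degrees. Two or three such nuts are there; None for an absent one
- nut3: big steel hex nut, 36 mm across flats, 41 mm across corners, 22 mm high, lying flat on the bench; origin at the centre of its underside, z its axis, flats face its +-y and every 60 degrees. Two or three such nuts are there; None for an absent one
- tin: small open aluminium tin, 44 mm across, 45 mm high, right of the drawer; bystander, not to be disturbed; origin at its underside
- screwdriver: screwdriver 160 mm long lying between the drawer and the nuts; bystander, not to be disturbed; origin at its underside
- jar: glass jar 52 mm across, 60 mm high, behind the cases; bystander, not to be disturbed; origin at its underside

How it is judged:
By the outcome, as a careful person would: the job done as asked, in the order asked, and still so for the second after the job is handed in, with the robot touching nothing.
Of nut1, nut2, nut3 only 2 to 3 are there at a start; the rules pass over those that are not, and their reading is None.
At some moment in a run one of nut1, nut2, nut3 may be knocked a few centimetres aside while the robot is not near it.
Once in a run the grip may slacken for a moment while it holds something.
It also fails if it takes over 210 s, if anything falls off the work surface, if the arm or the gripper's body presses on something with over 40 N, if the wrist force passes 120 N, or if a joint passes its speed limit or range.

## Working session

There is one attempt and no reset: what is moved stays moved. The work goes in short steps, Python scripts to look and compute and a tool call to move; the robot and the scene stay as the last step left them, time stands still between calls to the robot, and variables do not carry over. Pictures are saved under pics/ and viewed, at most 14 in all, crops included, and the job is handed in when it is done.

Besides the shell and the picture viewer there is one more tool, called after ">>>" by a JSON object that holds its "fn" and its "kwargs", one argument or row to a line. move_arm: Moves the arm, as the interface text tells. Its arguments: {"type":"object","properties":{"plan":{"type":"array","items":{"type":"number"}},"force":{"type":"number"}},"required":["plan"]}

```bash
mkdir -p pics
cat > h.py <<'E'
import numpy as np, cv2
from scipy.spatial.transform import Rotation as R
from workcell import robot, eyes
def cam(n):
    c=eyes.calibration(n); o=np.array(c["orientation"],float)
    M=o if o.shape==(3,3) else R.from_euler('xyz',o,degrees=True).as_matrix()
    return np.array(c["intrinsics"],float),np.array(c["position"],float),M
def ray(n,u,v):
    K,p,M=cam(n); d=M@np.linalg.solve(K,[u,v,1.]); return p,d
def onz(n,u,v,z):
    p,d=ray(n,u,v); return p+d*(z-p[2])/d[2]
def proj(n,X):
    K,p,M=cam(n); c=K@(M.T@(np.array(X,float)-p)); return c[:2]/c[2]
def snap(n,f):
    im=np.ascontiguousarray(eyes.snapshot(n)); cv2.imwrite(f'pics/{f}.png',im[:,:,::-1]); return im
E
python3 - <<'E'
from h import *
for n in("top","side"):
    print(eyes.calibration(n)); snap(n,n+"0")
print(robot.observe())
E
```

```text
{'intrinsics': array([[458.81088108,   0.        , 323.84140707],
       [  0.        , 458.81088108, 234.72214298],
       [  0.        ,   0.        ,   1.        ]]), 'position': array([ 440.39882688,   -4.85034654, 1003.52107821]), 'orientation': array([-170.64893556,   -0.94979895,  -90.737789  ])}
{'intrinsics': array([[529.2033047 ,   0.        , 321.71250955],
       [  0.        , 529.2033047 , 240.00467273],
       [  0.        ,   0.        ,   1.        ]]), 'position': array([ 145.06745374, -750.32987391, 1011.40452846]), 'orientation': array([-137.19924566,   -0.28886632,  -31.04094661])}
{'clock': 0.1, 'q': array([ 6.68253796e+01,  5.26051209e+00,  7.05750745e+01, -6.71637654e-05,
        1.04265269e+02, -3.24878485e+00]), 'joint_velocities': array([-0.00543995, -0.03242361, -0.18851532, -0.00127657,  0.03001683,
        0.01810024]), 'joint_torque': array([ 1.60210115e-03, -4.60214639e+01, -4.19221079e+01, -6.42234750e-05,
        1.05459001e-02, -1.32281974e-05]), 'eef_pos': array([204.39006418, 563.8571971 , 230.24504335]), 'ee_rot': array([-1.79899303e+02, -5.65063689e-03,  1.60074143e+02]), 'force': array([-0.16196474, -0.99034988, -0.1641211 ]), 'torque': array([0.01508112, 0.01751593, 0.02490446]), 'grasp_force': 0.0, 'gripper_width': 85.18342147888659}
```

View pics/top0.png

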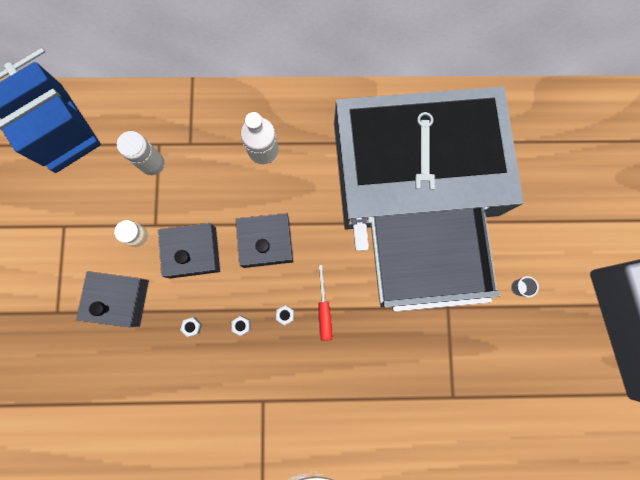

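View pics/side0.png

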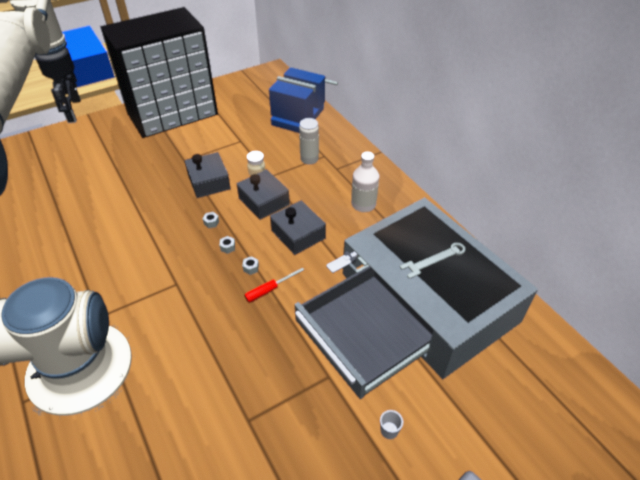

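The top view (robot at the bottom, +x up, +y left) shows:
- Cases at about (113,300), (189,250) and (264,240), with knobs at (97,309), (181,257) and (262,245).
- Three nuts at (191,327), (240,325) and (285,315).
- The lever at (361,235), and the drawer's lip running from (393,307) to (492,302).

I'll zoom in to get edges.

Run:
```python
from h import *
im=cv2.imread('pics/top0.png')
cv2.imwrite('pics/c1.png',cv2.resize(im[205:345,70:305],None,fx=3.4,fy=3.4,interpolation=cv2.INTER_CUBIC))
cv2.imwrite('pics/c2.png',cv2.resize(im[195:325,335:545],None,fx=3.8,fy=3.8,interpolation=cv2.INTER_CUBIC))
hsv=cv2.cvtColor(im,cv2.COLOR_BGR2HSV)
# nuts: non-wood (low sat) in region
for (u,v) in [(191,327),(240,325),(285,315)]:
    s=8; c=im[v-16:v+17,u-16:u+17]; b=cv2.resize(c,None,fx=s,fy=s,interpolation=cv2.INTER_CUBIC)
    h=cv2.cvtColor(b,cv2.COLOR_BGR2HSV); m=((h[...,1]<70)|(h[...,2]<60)).astype(np.uint8)*255
    cs,_=cv2.findContours(m,0,2); k=max(cs,key=cv2.contourArea); k=cv2.convexHull(k)
    M=cv2.moments(k); cu=u-16+(M['m10']/M['m00']+.5)/s-.5; cv=v-16+(M['m01']/M['m00']+.5)/s-.5
    pts=np.array([onz('top',u-16+(x+.5)/s-.5,v-16+(y+.5)/s-.5,20)[:2] for x,y in k[:,0]],np.float32)
    print('nut',np.round(onz('top',cu,cv,16),1),cv2.minAreaRect(pts))
```

```text
nut [410.  259.6  16. ] ((410.2192077636719, 258.65997314453125), (37.83219528198242, 46.22987365722656), 15.338685035705566)
nut [410.9 155.2  16. ] ((411.2354736328125, 154.43609619140625), (38.09048080444336, 43.71455001831055), 32.91222381591797)
nut [431.8  62.2  16. ] ((431.7633056640625, 61.86944580078125), (38.45623779296875, 41.8710823059082), 87.87055969238281)
```

View pics/c1.png

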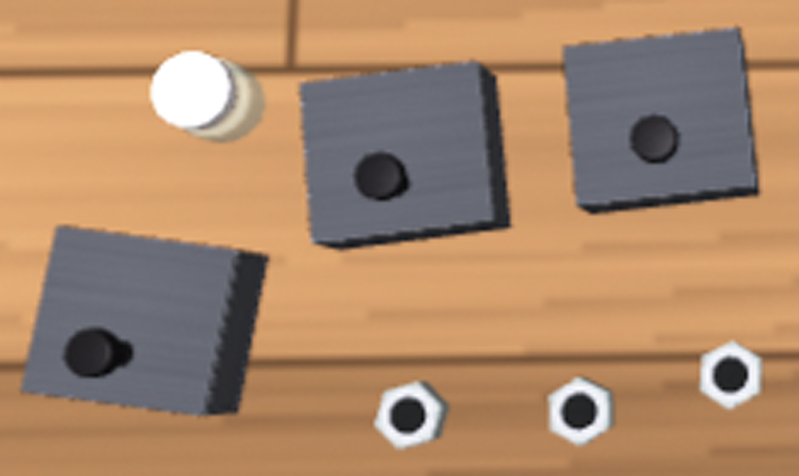

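View pics/c2.png

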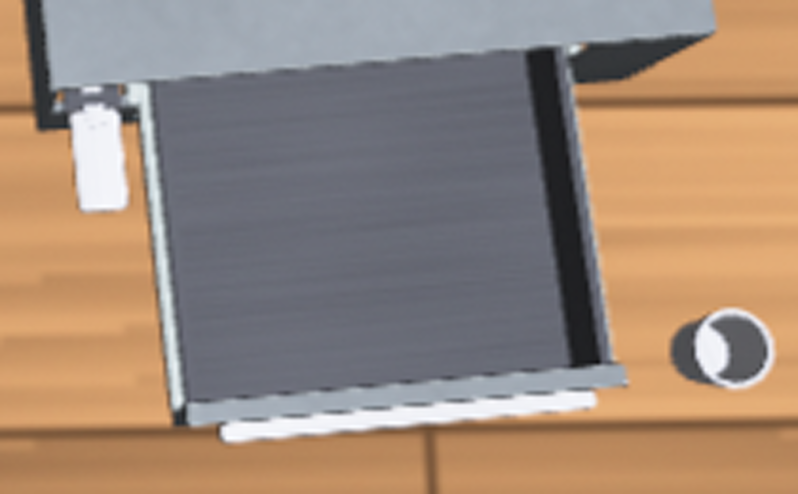

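The crops give me lid corners, knobs, the lip and the lever pad. Next I convert them to world coordinates.

```bash
cat >> h.py <<'E'
def go(x,y,z,yaw=None,tilt=None,Rt=None):
    """shift+turn (tool axes) from the present pose to world TCP pose, tool down with yaw"""
    s=robot.observe(); R0=R.from_euler('xyz',s['ee_rot'],degrees=True)
    if Rt is None: Rt=R.from_euler('xyz',[180,0,s['ee_rot'][2] if yaw is None else yaw],degrees=True)
    d=R0.inv().apply(np.array([x,y,z])-s['eef_pos'])/1000; w=(R0.inv()*Rt).as_rotvec()
    print('  '.join('%.4f'%a for a in d),' | ','  '.join('%.3f'%a for a in w))
def st():
    s=robot.observe(); print(round(s['clock'],2),np.round(s['eef_pos'],1),np.round(s['ee_rot'],1),'F',np.round(s['force'],1),'w',round(s['gripper_width'],1),'g',round(s['grasp_force'],1))
E
python3 - <<'E'
from h import *
f1=lambda u,v:(70+(u+.5)/3.4-.5,205+(v+.5)/3.4-.5)
f2=lambda u,v:(335+(u+.5)/3.8-.5,195+(v+.5)/3.8-.5)
C={'A':([(57,227),(240,252),(205,414),(22,390)],(92,352)),'B':([(300,86),(476,62),(493,228),(315,243)],(380,175)),'C':([(565,46),(740,29),(755,190),(580,210)],(654,138))}
for k,(c,n) in C.items():
    p=np.array([onz('top',*f1(*q),56.5)[:2] for q in c]); m=p.mean(0)
    ax=(p[0]+p[1]-p[2]-p[3]); ay=(p[0]+p[3]-p[1]-p[2])
    print(k,'ctr',m.round(1),'yawx',np.degrees(np.arctan2(ax[1],ax[0])).round(1),'yawy',(np.degrees(np.arctan2(ay[1],ay[0]))-90).round(1),'size',np.linalg.norm(ax)/2,np.linalg.norm(ay)/2,'knob',onz('top',*f1(*n),99.5).round(1))
a,b=[onz('top',*f2(*q),80)[:2] for q in((218,430),(595,398))]
a2,b2=[onz('top',*f2(*q),80)[:2] for q in((222,441),(597,407))]
d=a-b; print('lip',a,b,'len',np.linalg.norm(d),'yaw',np.degrees(np.arctan2(d[1],d[0]))-90,'front mid',(a2+b2)/2)
print('chest front top edge',[onz('top',*f2(*q),125)[:2].round(1) for q in((35,90),(715,30))])
print('lever',[onz('top',*f2(*q),89)[:2].round(1) for q in((72,115),(121,113),(127,207),(82,210))])
print('tin',onz('top',*f2(735,347),45).round(1),'driver',[onz('top',*q,12).round(1) for q in((321,266),(324,302),(327,340))], 'jar', onz('top',*f1(192,90),60).round(1))
E
```

```text
A ctr [468.8 416.8] yawx -8.7 yawy -8.3 size 97.02945119281448 110.45869575076348 knob [449.8 418.6  99.5]
B ctr [567.1 263. ] yawx 7.6 yawy 5.8 size 100.14893626104472 107.36945107808374 knob [549.2 259.7  99.5]
C ctr [587.6 102.7] yawx 5.7 yawy 5.5 size 101.37689341879008 107.44939327047803 knob [569.2 101.3  99.5]
lip [ 443.34012873 -156.06726883] [ 457.46443836 -356.19823781] len 200.62876380793742 yaw 4.036974995243639 front mid [ 445.18837325 -257.43796106]
chest front top edge [array([617. , -60.8]), array([ 645.4, -415.7])]
lever [array([610.4, -82.6]), array([ 611.2, -108.8]), array([ 560.6, -110.6]), array([559.2, -86.7])]
tin [ 485.  -449.2   45. ] driver [array([534.9, -16.4,  12. ]), array([457.6, -21.9,  12. ]), array([378.2, -27.2,  12. ])] jar [607.3 387.2  60. ]
```

```bash
python3 -c "
from h import *
go(449.5,419,150,171.5)"
```

```text
-0.2798  -0.0525  0.0803  |  -0.002  -0.000  -0.199
```

>>> {"fn": "move_arm", "kwargs": {
  "plan": [0.3,-0.28,-0.0525,0.02,0,0,-0.2,0.3,-0.28,-0.0525,0.08,0,0,-0.2,0.3,-0.28,-0.0525,0.08,0,0,-0.2,0.3,-0.28,-0.0525,0.08,0,0,-0.2,0.3,-0.28,-0.0525,0.08,0,0,-0.2,0.3,-0.28,-0.0525,0.08,0,0,-0.2,0.3,-0.28,-0.0525,0.08,0,0,-0.2,0.3,-0.28,-0.0525,0.08,0,0,-0.2],
  "force": 25
}}

```text
clock: 1.1
eef_pos: [449.0, 420.3, 152.0]
ee_rot: [179.9, 0.0, 171.6]
force: [-0.5, 1.0, -0.4]
gripper_width: 59.7
grasp_force: 0.0
```

```bash
python3 -c "
from h import *
st();go(449.5,419,74,171.5)"
```

```text
1.1 [449.  420.3 152. ] [179.9   0.  171.6] F [-0.5  1.  -0.4] w 59.7 g 0.0
-0.0006  -0.0013  0.0780  |  0.001  0.000  0.002
```

>>> {"fn": "move_arm", "kwargs": {
  "plan": [0.3,0,-0.001,0.04,0,0,0,0.3,0,-0.001,0.077,0,0,0,0.3,0,-0.001,0.077,0,0,0,0.3,0,-0.001,0.077,0,0,0,0.8,0,-0.001,0.077,0,0,0,0.8,0,-0.001,0.077,0,0,0,0.8,0,-0.001,0.077,0,0,0,0.8,0,-0.001,0.077,0,0,0,0.8,0,-0.001,0.077,0,0,0],
  "force": 25
}}

```text
clock: 2.22
eef_pos: [450.6, 420.2, 76.8]
ee_rot: [179.7, 0.2, 171.6]
force: [1.1, 5.8, 3.7]
gripper_width: 26.8
grasp_force: 25.1
```

>>> {"fn": "move_arm", "kwargs": {
  "plan": [0.8,-0.004,0,-0.006,0,0,0,0.8,-0.008,0,-0.012,0,0,0,0.8,-0.013,0,-0.017,0,0,0,0.8,-0.0185,0,-0.0215,0,0,0,0.8,-0.024,0,-0.026,0,0,0,0.8,-0.03,0,-0.0295,0,0,0,0.8,-0.0365,0,-0.0325,0,0,0,0.8,-0.043,0,-0.0355,0,0,0,0.8,-0.05,0,-0.0375,0,0,0,0.8,-0.0565,0,-0.039,0,0,0,0.8,-0.0635,0,-0.04,0,0,0,0.8,-0.071,0,-0.04,0,0,0,0.8,-0.078,0,-0.0395,0,0,0,0.8,-0.085,0,-0.039,0,0,0,0.8,-0.0915,0,-0.037,0,0,0,0.8,-0.0985,0,-0.035,0,0,0,0.8,-0.105,0,-0.032,0,0,0,0.8,-0.111,0,-0.029,0,0,0,0.8,-0.117,0,-0.025,0,0,0,0.8,-0.123,0,-0.021,0,0,0]
}}

```text
clock: 4.72
eef_pos: [572.4, 402.5, 98.2]
ee_rot: [179.7, 0.2, 171.6]
force: [0.7, 6.6, 4.4]
gripper_width: 26.7
grasp_force: 26.2
```

>>> {"fn": "move_arm", "kwargs": {
  "plan": [0.3,0,0,0,0,0,0,0.3,0,0,0,0,0,0,0.3,0,0,-0.06,0,0,0,0.3,0,0,-0.1,0,0,0,0.3,0.15,-0.1,-0.1,0,0,0,0.3,0.25,-0.25,-0.1,0,0,0,0.3,0.25,-0.35,-0.1,0,0,0,0.3,0.25,-0.35,-0.1,0,0,0,0.3,0.25,-0.35,-0.1,0,0,0,0.3,0.25,-0.35,-0.1,0,0,0,0.3,0.25,-0.35,-0.1,0,0,0,0.3,0.25,-0.35,-0.1,0,0,0]
}}

```text
clock: 6.22
eef_pos: [271.2, 88.8, 196.7]
ee_rot: [179.9, 0.3, 171.3]
force: [0.2, -0.4, 1.0]
gripper_width: 59.9
grasp_force: 0.0
```

Run:
```python
from h import *
st(); t=snap('top','t1'); s=snap('side','s1')
a=t[200:350,60:300]; u,v=proj('side',(469,417,20)).astype(int); print(u,v)
b=s[v-60:v+60,u-80:u+80]
a=cv2.resize(a,(640,400)); b=cv2.resize(b,None,fx=1.25*2,fy=1.25*2)[:200*2]
c=np.zeros((590,640,3),np.uint8); c[:300,:480]=cv2.resize(a,(480,300)); b=cv2.resize(b,(386,290)); c[300:590,:386]=b
cv2.imwrite('pics/m1.png',c[:,:,::-1])
```

```text
6.22 [271.2  88.8 196.7] [179.9   0.3 171.3] F [ 0.2 -0.4  1. ] w 59.9 g 0.0
206 175
```

View pics/m1.png

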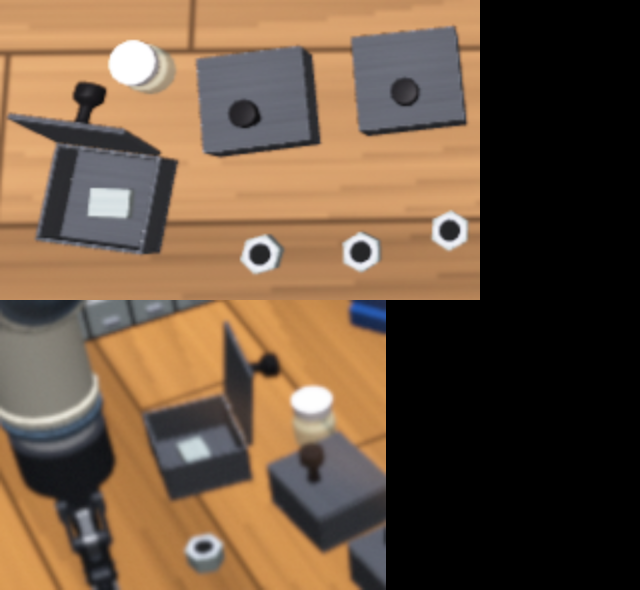

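The top crop shows the left case (A) open to about 100°, with the rectangular key block inside. It's the wrong case, so I'll shut it again.

```bash
python3 -c "
from h import *
go(572.4,402.5,190,171.5);go(572.4,402.5,98,171.5)"
```

```text
-0.2500  0.3531  0.0066  |  0.001  0.002  -0.001
-0.2498  0.3530  0.0986  |  0.001  0.002  -0.001
```

>>> {"fn": "move_arm", "kwargs": {
  "plan": [0.3,-0.25,0.353,0.006,0,0,0,0.3,-0.25,0.353,0.006,0,0,0,0.3,-0.25,0.353,0.006,0,0,0,0.3,-0.25,0.353,0.006,0,0,0,0.3,-0.25,0.353,0.006,0,0,0,0.3,-0.25,0.353,0.006,0,0,0,0.3,-0.25,0.353,0.006,0,0,0,0.3,-0.25,0.353,0.006,0,0,0,0.3,-0.25,0.353,0.006,0,0,0,0.3,-0.25,0.353,0.006,0,0,0,0.3,-0.25,0.353,0.05,0,0,0,0.3,-0.25,0.353,0.098,0,0,0,0.3,-0.25,0.353,0.098,0,0,0,0.3,-0.25,0.353,0.098,0,0,0,0.8,-0.25,0.353,0.098,0,0,0,0.8,-0.25,0.353,0.098,0,0,0,0.8,-0.25,0.353,0.098,0,0,0,0.8,-0.25,0.353,0.098,0,0,0,0.8,-0.25,0.353,0.098,0,0,0,0.8,-0.25,0.353,0.098,0,0,0]
}}

```text
clock: 8.82
eef_pos: [573.6, 402.4, 100.0]
ee_rot: [179.9, 0.3, 171.5]
force: [2.5, -5.0, 5.6]
gripper_width: 26.8
grasp_force: 24.6
```

>>> {"fn": "move_arm", "kwargs": {
  "plan": [0.8,0.006,0,-0.004,0,0,0,0.8,0.012,0,-0.008,0,0,0,0.8,0.018,0,-0.011,0,0,0,0.8,0.0245,0,-0.014,0,0,0,0.8,0.031,0,-0.016,0,0,0,0.8,0.038,0,-0.018,0,0,0,0.8,0.045,0,-0.019,0,0,0,0.8,0.052,0,-0.019,0,0,0,0.8,0.059,0,-0.019,0,0,0,0.8,0.066,0,-0.018,0,0,0,0.8,0.073,0,-0.0165,0,0,0,0.8,0.08,0,-0.0145,0,0,0,0.8,0.0865,0,-0.012,0,0,0,0.8,0.093,0,-0.0085,0,0,0,0.8,0.099,0,-0.005,0,0,0,0.8,0.1045,0,-0.0005,0,0,0,0.8,0.1095,0,0.004,0,0,0,0.8,0.1145,0,0.0095,0,0,0,0.8,0.119,0,0.015,0,0,0,0.8,0.123,0,0.023,0,0,0]
}}

```text
clock: 11.32
eef_pos: [450.8, 420.5, 76.5]
ee_rot: [-180.0, 0.1, 171.5]
force: [-0.0, -14.0, 34.6]
gripper_width: 27.0
grasp_force: 27.7
```

>>> {"fn": "move_arm", "kwargs": {
  "plan": [0.8,0,0,0.002,0,0,0,0.8,0,0,0.002,0,0,0]
}}

```text
clock: 11.58
eef_pos: [451.0, 420.4, 76.8]
ee_rot: [180.0, 0.2, 171.5]
force: [-4.5, -10.5, 16.9]
gripper_width: 26.3
grasp_force: 26.2
```

```bash
python3 -c "
from h import *
go(549.3,260.3,160,-173.5);go(549.3,260.3,75,-173.5)"
```

```text
-0.1212  -0.1438  -0.0828  |  -0.000  0.003  -0.262
-0.1209  -0.1438  0.0022  |  -0.000  0.003  -0.262
```

>>> {"fn": "move_arm", "kwargs": {
  "plan": [0.3,0,0,0,0,0,0,0.3,0,0,0,0,0,0,0.3,0,0,-0.06,0,0,0,0.3,0,0,-0.083,0,0,0,0.3,-0.121,-0.144,-0.083,0,0,-0.262,0.3,-0.121,-0.144,-0.083,0,0,-0.262,0.3,-0.121,-0.144,-0.083,0,0,-0.262,0.3,-0.121,-0.144,-0.083,0,0,-0.262,0.3,-0.121,-0.144,-0.083,0,0,-0.262,0.3,-0.121,-0.144,-0.083,0,0,-0.262,0.3,-0.121,-0.144,-0.083,0,0,-0.262]
}}

```text
clock: 12.95
eef_pos: [547.9, 262.4, 155.2]
ee_rot: [180.0, -0.0, -173.3]
force: [0.8, 0.1, 0.8]
gripper_width: 59.6
grasp_force: 0.0
```

```bash
python3 -c "
from h import *
st();go(549.3,260.3,75,-173.5)"
```

```text
12.95 [547.9 262.4 155.2] [ 180.    -0.  -173.3] F [0.8 0.1 0.8] w 59.6 g 0.0
-0.0011  -0.0022  0.0802  |  0.000  -0.000  0.003
```

>>> {"fn": "move_arm", "kwargs": {
  "plan": [0.3,-0.001,-0.002,0.04,0,0,0,0.3,-0.001,-0.002,0.08,0,0,0,0.3,-0.001,-0.002,0.08,0,0,0,0.3,-0.001,-0.002,0.08,0,0,0,0.8,-0.001,-0.002,0.08,0,0,0,0.8,-0.001,-0.002,0.08,0,0,0,0.8,-0.001,-0.002,0.08,0,0,0,0.8,-0.001,-0.002,0.08,0,0,0,0.8,-0.001,-0.002,0.08,0,0,0]
}}

```text
clock: 14.08
eef_pos: [550.7, 260.4, 77.7]
ee_rot: [179.9, 0.2, -173.4]
force: [-0.5, 2.8, 6.2]
gripper_width: 26.6
grasp_force: 24.8
```

>>> {"fn": "move_arm", "kwargs": {
  "plan": [0.8,-0.004,0,-0.006,0,0,0,0.8,-0.008,0,-0.012,0,0,0,0.8,-0.013,0,-0.017,0,0,0,0.8,-0.0185,0,-0.0215,0,0,0,0.8,-0.024,0,-0.026,0,0,0,0.8,-0.03,0,-0.0295,0,0,0,0.8,-0.0365,0,-0.0325,0,0,0,0.8,-0.043,0,-0.0355,0,0,0,0.8,-0.05,0,-0.0375,0,0,0,0.8,-0.0565,0,-0.039,0,0,0,0.8,-0.0635,0,-0.04,0,0,0,0.8,-0.071,0,-0.04,0,0,0,0.8,-0.078,0,-0.0395,0,0,0,0.8,-0.085,0,-0.039,0,0,0,0.8,-0.0915,0,-0.037,0,0,0,0.8,-0.0985,0,-0.035,0,0,0,0.8,-0.105,0,-0.032,0,0,0,0.8,-0.111,0,-0.029,0,0,0,0.8,-0.117,0,-0.025,0,0,0,0.8,-0.123,0,-0.021,0,0,0]
}}

```text
clock: 16.58
eef_pos: [673.0, 274.8, 98.9]
ee_rot: [179.8, 0.2, -173.4]
force: [0.2, 5.2, 5.9]
gripper_width: 26.5
grasp_force: 26.5
```

```bash
python3 -c "
from h import *
st();go(380,0,220,-173.5)"
```

```text
16.57 [673.  274.8  98.9] [ 179.8    0.2 -173.4] F [0.2 5.2 5.9] w 26.5 g 26.5
0.3222  -0.2389  -0.1231  |  0.003  0.004  0.002
```

>>> {"fn": "move_arm", "kwargs": {
  "plan": [0.3,0,0,0,0,0,0,0.3,0,0,0,0,0,0,0.3,0,0,-0.06,0,0,0,0.3,0,0,-0.1,0,0,0,0.3,0.39,-0.17,-0.1,0,0,0,0.3,0.39,-0.17,-0.1,0,0,0,0.3,0.39,-0.17,-0.1,0,0,0,0.3,0.39,-0.17,-0.1,0,0,0,0.3,0.39,-0.17,-0.1,0,0,0,0.3,0.39,-0.17,-0.1,0,0,0,0.3,0.39,-0.17,-0.1,0,0,0,0.3,0.39,-0.17,-0.1,0,0,0]
}}

```text
clock: 18.08
eef_pos: [302.4, 58.7, 197.4]
ee_rot: [-180.0, 0.3, -173.6]
force: [0.1, -0.8, -0.2]
gripper_width: 59.8
grasp_force: 0.0
```

Run:
```python
from h import *
st(); t=snap('top','t2'); s=snap('side','s2')
cv2.imwrite('pics/m2.png',cv2.resize(t[200:350,70:310],None,fx=3.3,fy=3.3,interpolation=2)[:,:,::-1])
```

```text
18.07 [302.4  58.7 197.4] [-180.     0.3 -173.6] F [ 0.1 -0.8 -0.2] w 59.8 g 0.0
```

View pics/m2.png

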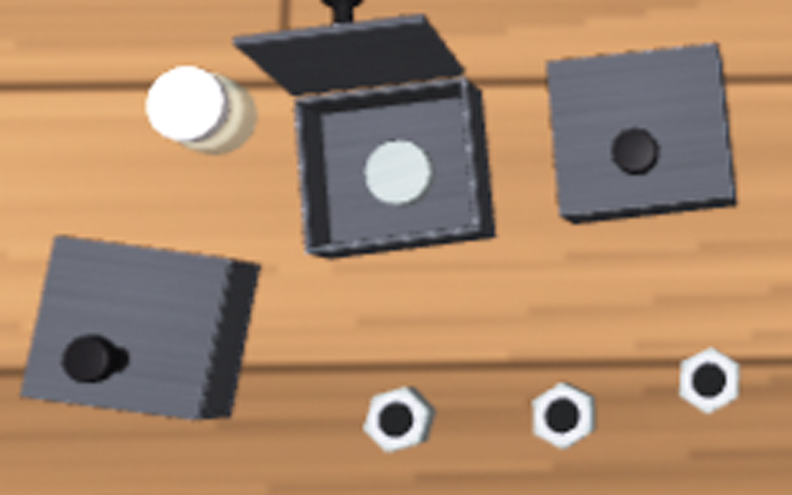

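The middle case (B) at (397,172) in the crop holds the solid blank. Case A reads shut, so the bearing is in the right case (C). I'll shut B.

>>> {"fn": "move_arm", "kwargs": {
  "plan": [0.3,-0.39,0.17,0,0,0,0,0.3,-0.39,0.17,0,0,0,0,0.3,-0.39,0.17,0,0,0,0,0.3,-0.39,0.17,0,0,0,0,0.3,-0.39,0.17,0,0,0,0,0.3,-0.39,0.17,0,0,0,0,0.3,-0.39,0.17,0,0,0,0,0.3,-0.39,0.17,0,0,0,0,0.3,-0.39,0.17,0,0,0,0,0.3,-0.39,0.17,0.05,0,0,0,0.3,-0.39,0.17,0.1,0,0,0,0.3,-0.39,0.17,0.1,0,0,0,0.3,-0.39,0.17,0.1,0,0,0,0.8,-0.39,0.17,0.1,0,0,0,0.8,-0.39,0.17,0.1,0,0,0,0.8,-0.39,0.17,0.1,0,0,0,0.8,-0.39,0.17,0.1,0,0,0,0.8,-0.39,0.17,0.1,0,0,0]
}}

```text
clock: 20.42
eef_pos: [673.7, 274.9, 99.8]
ee_rot: [179.8, 0.4, -173.4]
force: [3.2, 5.2, 6.5]
gripper_width: 26.4
grasp_force: 24.8
```

>>> {"fn": "move_arm", "kwargs": {
  "plan": [0.8,0.006,0,-0.004,0,0,0,0.8,0.012,0,-0.008,0,0,0,0.8,0.018,0,-0.011,0,0,0,0.8,0.0245,0,-0.014,0,0,0,0.8,0.031,0,-0.016,0,0,0,0.8,0.038,0,-0.018,0,0,0,0.8,0.045,0,-0.019,0,0,0,0.8,0.052,0,-0.019,0,0,0,0.8,0.059,0,-0.019,0,0,0,0.8,0.066,0,-0.018,0,0,0,0.8,0.073,0,-0.0165,0,0,0,0.8,0.08,0,-0.0145,0,0,0,0.8,0.0865,0,-0.012,0,0,0,0.8,0.093,0,-0.0085,0,0,0,0.8,0.099,0,-0.005,0,0,0,0.8,0.1045,0,-0.0005,0,0,0,0.8,0.1095,0,0.004,0,0,0,0.8,0.1145,0,0.0095,0,0,0,0.8,0.119,0,0.015,0,0,0,0.8,0.123,0,0.023,0,0,0]
}}

```text
clock: 22.92
eef_pos: [551.0, 260.5, 76.2]
ee_rot: [179.9, 0.3, -173.4]
force: [-0.9, 1.7, 33.6]
gripper_width: 26.8
grasp_force: 27.5
```

>>> {"fn": "move_arm", "kwargs": {
  "plan": [0.8,0,0,0.001,0,0,0,0.8,0,0,0.001,0,0,0]
}}

```text
clock: 23.18
eef_pos: [551.1, 260.5, 76.6]
ee_rot: [179.8, 0.3, -173.4]
force: [-2.6, 3.6, 13.8]
gripper_width: 27.0
grasp_force: 26.0
```

```bash
python3 -c "
from h import *
st();go(569,101.2,160,-174.4)"
```

```text
23.18 [551.1 260.5  76.6] [ 179.8    0.3 -173.4] F [-2.6  3.6 13.8] w 27.0 g 26.0
0.0000  -0.1600  -0.0838  |  0.003  0.006  0.017
```

>>> {"fn": "move_arm", "kwargs": {
  "plan": [0.3,0,0,0,0,0,0,0.3,0,0,0,0,0,0,0.3,0,0,-0.06,0,0,0,0.3,0,0,-0.084,0,0,0,0.3,0,-0.16,-0.084,0,0,0.017,0.3,0,-0.16,-0.084,0,0,0.017,0.3,0,-0.16,-0.084,0,0,0.017,0.3,0,-0.16,-0.084,0,0,0.017,0.3,0,-0.16,-0.084,0,0,0.017,0.3,0,-0.16,-0.084,0,0,0.017]
}}

```text
clock: 24.42
eef_pos: [567.8, 101.3, 155.9]
ee_rot: [180.0, -0.0, -174.3]
force: [-0.4, 0.6, -0.3]
gripper_width: 59.8
grasp_force: 0.0
```

```bash
python3 -c "
from h import *
st();go(569,101.2,75,-174.4)"
```

```text
24.43 [567.8 101.3 155.9] [ 180.    -0.  -174.3] F [-0.4  0.6 -0.3] w 59.8 g 0.0
-0.0012  -0.0002  0.0809  |  0.000  -0.001  0.001
```

>>> {"fn": "move_arm", "kwargs": {
  "plan": [0.3,-0.001,0,0.04,0,0,0,0.3,-0.001,0,0.08,0,0,0,0.3,-0.001,0,0.08,0,0,0,0.3,-0.001,0,0.08,0,0,0,0.8,-0.001,0,0.08,0,0,0,0.8,-0.001,0,0.08,0,0,0,0.8,-0.001,0,0.08,0,0,0,0.8,-0.001,0,0.08,0,0,0,0.8,-0.001,0,0.08,0,0,0]
}}

```text
clock: 25.55
eef_pos: [570.1, 100.5, 78.4]
ee_rot: [180.0, 0.2, -174.4]
force: [-0.3, 0.7, 6.4]
gripper_width: 26.8
grasp_force: 24.6
```

>>> {"fn": "move_arm", "kwargs": {
  "plan": [0.8,-0.004,0,-0.006,0,0,0,0.8,-0.008,0,-0.012,0,0,0,0.8,-0.013,0,-0.017,0,0,0,0.8,-0.0185,0,-0.0215,0,0,0,0.8,-0.024,0,-0.026,0,0,0,0.8,-0.03,0,-0.0295,0,0,0,0.8,-0.0365,0,-0.0325,0,0,0,0.8,-0.043,0,-0.0355,0,0,0,0.8,-0.05,0,-0.0375,0,0,0,0.8,-0.0565,0,-0.039,0,0,0,0.8,-0.0635,0,-0.04,0,0,0,0.8,-0.071,0,-0.04,0,0,0,0.8,-0.078,0,-0.0395,0,0,0,0.8,-0.085,0,-0.039,0,0,0,0.8,-0.0915,0,-0.037,0,0,0,0.8,-0.0985,0,-0.035,0,0,0,0.8,-0.105,0,-0.032,0,0,0,0.8,-0.111,0,-0.029,0,0,0,0.8,-0.12,0,-0.023,0,0,0,0.8,-0.127,0,-0.017,0,0,0]
}}

```text
clock: 28.05
eef_pos: [697.9, 113.5, 95.4]
ee_rot: [179.9, 0.4, -174.4]
force: [-0.1, 2.8, 5.4]
gripper_width: 26.9
grasp_force: 26.5
```

```bash
python3 -c "
from h import *
st();go(330,200,200,-174.4)"
```

```text
28.05 [697.9 113.5  95.4] [ 179.9    0.4 -174.4] F [-0.1  2.8  5.4] w 26.9 g 26.5
0.3571  0.1220  -0.1068  |  0.001  0.006  -0.000
```

>>> {"fn": "move_arm", "kwargs": {
  "plan": [0.3,0,0,0,0,0,0,0.3,0,0,0,0,0,0,0.3,0,0,-0.06,0,0,0,0.3,0,0,-0.1,0,0,0,0.3,0.36,0.12,-0.1,0,0,0,0.3,0.36,0.12,-0.1,0,0,0,0.3,0.36,0.12,-0.1,0,0,0,0.3,0.36,0.12,-0.1,0,0,0,0.3,0.36,0.12,-0.1,0,0,0,0.3,0.36,0.12,-0.1,0,0,0,0.3,0.36,0.12,-0.1,0,0,0,0.3,0.36,0.12,-0.1,0,0,0]
}}

```text
clock: 29.55
eef_pos: [325.7, 197.1, 193.7]
ee_rot: [180.0, 0.1, -174.4]
force: [0.6, 0.9, -0.1]
gripper_width: 59.6
grasp_force: 0.0
```

Run:
```python
from h import *
st(); t=snap('top','t3')
u0,v0,s=230,200,8
b=cv2.resize(t[v0:v0+80,u0:u0+75],None,fx=s,fy=s,interpolation=2)
g=cv2.cvtColor(b,cv2.COLOR_RGB2HSV); m=((g[...,1]<60)&(g[...,2]>150)).astype(np.uint8)*255
cs,_=cv2.findContours(m,0,2)
for k in cs:
    if cv2.contourArea(k)<3000: continue
    (x,y),r=cv2.minEnclosingCircle(k); u=u0+(x+.5)/s-.5; v=v0+(y+.5)/s-.5
    print(u,v,r/s,onz('top',u,v,20).round(1))
cv2.imwrite('pics/m3.png',b[:,:,::-1][:600])
```

```text
29.55 [325.7 197.1 193.7] [ 1.800e+02  1.000e-01 -1.744e+02] F [ 0.6  0.9 -0.1] w 59.6 g 0.0
266.10353088378906 241.4380226135254 10.120209693908691 [588.7 101.8  20. ]
```

View pics/m3.png

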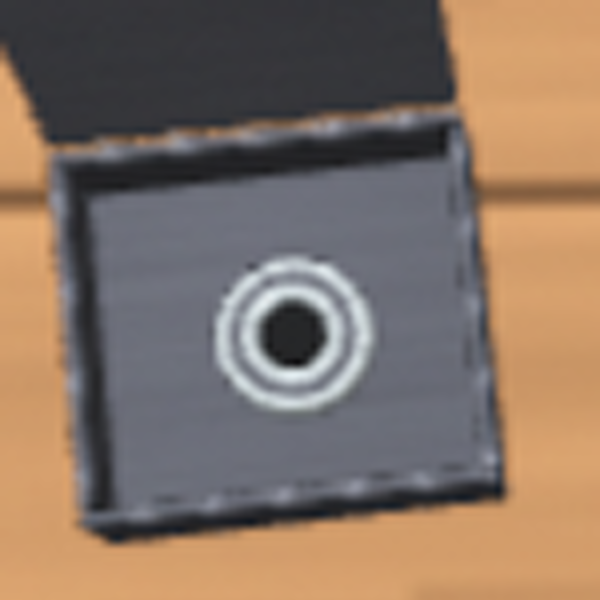

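The crop centres the bearing ring in case C at (294,333), which is world (588.7, 101.8).

```bash
python3 -c "
from h import *
go(588.7,101.8,150,-174.4);go(588.7,101.8,8,-174.4)"
```

```text
-0.2520  -0.1201  0.0437  |  -0.000  0.001  -0.001
-0.2519  -0.1200  0.1857  |  -0.000  0.001  -0.001
```

>>> {"fn": "move_arm", "kwargs": {
  "plan": [0.35,-0.252,-0.12,0.044,0,0,0,0.35,-0.252,-0.12,0.044,0,0,0,0.35,-0.252,-0.12,0.044,0,0,0,0.35,-0.252,-0.12,0.044,0,0,0,0.35,-0.252,-0.12,0.044,0,0,0,0.35,-0.252,-0.12,0.044,0,0,0,0.35,-0.252,-0.12,0.044,0,0,0,0.35,-0.252,-0.12,0.08,0,0,0,0.35,-0.252,-0.12,0.12,0,0,0,0.35,-0.252,-0.12,0.12,0,0,0]
}}

```text
clock: 30.85
eef_pos: [585.2, 102.3, 70.0]
ee_rot: [-180.0, -0.4, -174.4]
force: [-0.3, -0.9, 0.1]
gripper_width: 56.0
grasp_force: 0.0
```

```bash
python3 -c "
from h import *
st();go(588.7,101.8,8,-174.4)"
```

```text
30.85 [585.2 102.3  70. ] [-180.    -0.4 -174.4] F [-0.3 -0.9  0.1] w 56.0 g 0.0
-0.0039  -0.0009  0.0619  |  -0.000  -0.007  0.000
```

>>> {"fn": "move_arm", "kwargs": {
  "plan": [0.35,-0.003,-0.001,0.03,0,0,0,0.35,-0.003,-0.001,0.05,0,0,0,0.35,-0.003,-0.001,0.062,0,0,0,0.35,-0.003,-0.001,0.062,0,0,0,0.35,-0.003,-0.001,0.062,0,0,0,0.9,-0.003,-0.001,0.062,0,0,0,0.9,-0.003,-0.001,0.062,0,0,0,0.9,-0.003,-0.001,0.062,0,0,0,0.9,-0.003,-0.001,0.062,0,0,0,0.9,-0.003,-0.001,0.062,0,0,0],
  "force": 40
}}

```text
clock: 32.1
eef_pos: [592.0, 101.6, 13.0]
ee_rot: [180.0, 0.1, -174.4]
force: [-0.9, 0.5, 6.1]
gripper_width: 38.9
grasp_force: 40.7
```

>>> {"fn": "move_arm", "kwargs": {
  "plan": [0.9,0,0,-0.03,0,0,0,0.9,0,0,-0.06,0,0,0,0.9,0,0,-0.1,0,0,0,0.9,0,0,-0.14,0,0,0,0.9,0,0,-0.14,0,0,0,0.9,0,0,-0.14,0,0,0]
}}

```text
clock: 32.85
eef_pos: [590.7, 101.4, 150.0]
ee_rot: [-180.0, -0.1, -174.4]
force: [-0.2, 0.4, -1.1]
gripper_width: 39.3
grasp_force: 40.7
```

```bash
python3 -c "
from h import *
st()
u=np.array([.9971,.0767]);v=np.array([-.0767,.9971]);c=np.array([546.5,-249.8])
for y in (80,27,-27,-80): print(c-12*u+y*v)
p=c-12*u-80*v
go(*p,150,94.4)"
```

```text
32.85 [590.7 101.4 150. ] [-1.800e+02 -1.000e-01 -1.744e+02] F [-0.2  0.4 -1.1] w 39.3 g 40.7
[ 528.3988 -170.9524]
[ 532.4639 -223.7987]
[ 536.6057 -277.6421]
[ 540.6708 -330.4884]
0.0917  -0.4250  0.0001  |  -0.001  -0.001  1.591
```

>>> {"fn": "move_arm", "kwargs": {
  "plan": [0.9,0.092,-0.425,-0.03,0,0,1.59,0.9,0.092,-0.425,-0.03,0,0,1.59,0.9,0.092,-0.425,-0.03,0,0,1.59,0.9,0.092,-0.425,-0.03,0,0,1.59,0.9,0.092,-0.425,-0.03,0,0,1.59,0.9,0.092,-0.425,-0.03,0,0,1.59,0.9,0.092,-0.425,-0.03,0,0,1.59,0.9,0.092,-0.425,-0.03,0,0,1.59,0.9,0.092,-0.425,-0.03,0,0,1.59,0.9,0.092,-0.425,-0.03,0,0,1.59,0.9,0.092,-0.425,-0.03,0,0,1.59,0.9,0.092,-0.425,-0.03,0,0,1.59,0.9,0.092,-0.425,-0.03,0,0,1.59]
}}

```text
clock: 34.48
eef_pos: [540.8, -330.3, 181.3]
ee_rot: [180.0, 0.0, 94.5]
force: [-0.0, 0.8, -1.6]
gripper_width: 39.0
grasp_force: 40.8
```

```bash
python3 -c "
from h import *
st()
go(540.7,-330.5,36,94.4)"
```

```text
34.48 [ 540.8 -330.3  181.3] [180.    0.   94.5] F [-0.   0.8 -1.6] w 39.0 g 40.8
-0.0002  -0.0002  0.1453  |  0.000  0.000  0.002
```

>>> {"fn": "move_arm", "kwargs": {
  "plan": [0.9,0,0,0.05,0,0,0,0.9,0,0,0.1,0,0,0,0.9,0,0,0.13,0,0,0,0.9,0,0,0.14,0,0,0,0.9,0,0,0.145,0,0,0,0.9,0,0,0.145,0,0,0]
}}

```text
clock: 35.22
eef_pos: [541.5, -330.9, 37.9]
ee_rot: [179.9, 0.1, 94.5]
force: [0.2, 0.4, -0.8]
gripper_width: 39.7
grasp_force: 40.8
```

>>> {"fn": "move_arm", "kwargs": {
  "plan": [0.9,0,0,0.003,0,0,0,0.9,0,0,0.004,0,0,0,0.35,0,0,0.004,0,0,0,0.35,0,0,0.004,0,0,0,0.35,0,0,0.004,0,0,0,0.35,0,0,-0.03,0,0,0,0.35,0,0,-0.09,0,0,0,0.35,0,0,-0.13,0,0,0,0.35,0,0,-0.13,0,0,0]
}}

```text
clock: 36.35
eef_pos: [542.3, -331.6, 171.9]
ee_rot: [179.6, 0.3, 94.5]
force: [0.5, -0.9, -0.3]
gripper_width: 55.4
grasp_force: 0.0
```

```bash
cat >> h.py <<'E'
def nuts(n):
    t=snap('top',n); h=cv2.cvtColor(t,cv2.COLOR_RGB2HSV)
    m=((h[...,1]<70)|(h[...,2]<60)).astype(np.uint8)*255; m[:280]=0; m[360:]=0; m[:,:70]=0; m[:,345:]=0
    cs,_=cv2.findContours(m,0,2)
    for k in cs:
        if not 150<cv2.contourArea(k)<700: continue
        x,y,w,hh=cv2.boundingRect(k); s=8; x-=4;y-=4
        b=cv2.resize(t[y:y+hh+8,x:x+w+8],None,fx=s,fy=s,interpolation=2); g=cv2.cvtColor(b,cv2.COLOR_RGB2HSV)
        mm=((g[...,1]<70)|(g[...,2]<60)).astype(np.uint8)*255
        q=cv2.convexHull(max(cv2.findContours(mm,0,2)[0],key=cv2.contourArea))
        P=np.array([onz('top',x+(a+.5)/s-.5,y+(c+.5)/s-.5,18)[:2] for a,c in q[:,0]],np.float32)
        r=cv2.minAreaRect(P); print('obj',np.round(r[0],1),np.round(r[1],1),'ang(w)',round(r[2],1))
E
python3 -c "
from h import *
st()
nuts('t4')
go(431.8,62.2,150,117.9)"
```

```text
36.35 [ 542.3 -331.6  171.9] [179.6   0.3  94.5] F [ 0.5 -0.9 -0.3] w 55.4 g 0.0
obj [411.  154.7] [41.7 39.9] ang(w) 3.8
obj [434.1 230.3] [37.8 45.9] ang(w) 15.3
obj [431.9  62. ] [38.4 41.7] ang(w) 87.3
0.4006  -0.0787  0.0173  |  0.003  0.003  -0.409
```

>>> {"fn": "move_arm", "kwargs": {
  "plan": [0.35,0.4,-0.079,0,0,0,-0.41,0.35,0.4,-0.079,0,0,0,-0.41,0.35,0.4,-0.079,0,0,0,-0.41,0.35,0.4,-0.079,0,0,0,-0.41,0.35,0.4,-0.079,0,0,0,-0.41,0.35,0.4,-0.079,0,0,0,-0.41,0.35,0.4,-0.079,0,0,0,-0.41,0.35,0.4,-0.079,0,0,0,-0.41,0.35,0.4,-0.079,0.06,0,0,-0.41,0.35,0.4,-0.079,0.11,0,0,-0.41,0.35,0.4,-0.079,0.11,0,0,-0.41,0.35,0.4,-0.079,0.11,0,0,-0.41]
}}

```text
clock: 37.9
eef_pos: [431.6, 61.5, 57.7]
ee_rot: [179.9, 0.0, 117.9]
force: [-0.3, -0.8, 0.1]
gripper_width: 55.5
grasp_force: 0.0
```

```bash
python3 -c "
from h import *
st()
go(431.8,62.2,6,117.9)"
```

```text
37.9 [431.6  61.5  57.7] [179.9   0.  117.9] F [-0.3 -0.8  0.1] w 55.5 g 0.0
0.0005  0.0004  0.0517  |  0.001  0.001  0.000
```

>>> {"fn": "move_arm", "kwargs": {
  "plan": [0.35,0,0,0.03,0,0,0,0.35,0,0,0.05,0,0,0,0.35,0,0,0.052,0,0,0,0.35,0,0,0.052,0,0,0,0.95,0,0,0.052,0,0,0,0.95,0,0,0.052,0,0,0,0.95,0,0,0.052,0,0,0,0.95,0,0,0.052,0,0,0,0.95,0,0,0.052,0,0,0],
  "force": 50
}}

```text
clock: 39.02
eef_pos: [432.2, 62.2, 6.3]
ee_rot: [179.8, 0.1, 118.0]
force: [-0.6, 0.3, 5.9]
gripper_width: 34.7
grasp_force: 51.2
```

>>> {"fn": "move_arm", "kwargs": {
  "plan": [0.95,0,0,-0.06,0,0,0,0.95,0,0,-0.12,0,0,0,0.95,0,0,-0.17,0,0,0,0.95,0,0,-0.17,0,0,0]
}}

```text
clock: 39.52
eef_pos: [432.8, 62.3, 179.8]
ee_rot: [179.5, 0.2, 118.0]
force: [0.1, -0.3, -1.8]
gripper_width: 35.0
grasp_force: 50.7
```

```bash
python3 -c "
from h import *
st()
go(528.4,-171,180,94.4)"
```

```text
39.52 [432.8  62.3 179.8] [179.5   0.2 118. ] F [ 0.1 -0.3 -1.8] w 35.0 g 50.7
-0.2509  -0.0250  0.0005  |  0.009  0.002  0.411
```

>>> {"fn": "move_arm", "kwargs": {
  "plan": [0.95,-0.251,-0.025,0,0,0,0.41,0.95,-0.251,-0.025,0,0,0,0.41,0.95,-0.251,-0.025,0,0,0,0.41,0.95,-0.251,-0.025,0,0,0,0.41,0.95,-0.251,-0.025,0,0,0,0.41,0.95,-0.251,-0.025,0,0,0,0.41,0.95,-0.251,-0.025,0,0,0,0.41,0.95,-0.251,-0.025,0,0,0,0.41]
}}

```text
clock: 40.52
eef_pos: [526.3, -170.1, 174.7]
ee_rot: [180.0, 0.0, 94.6]
force: [-0.3, -0.2, -1.7]
gripper_width: 34.7
grasp_force: 50.6
```

```bash
python3 -c "
from h import *
st()
go(528.4,-171,33,94.4)"
```

```text
40.52 [ 526.3 -170.1  174.7] [180.    0.   94.6] F [-0.3 -0.2 -1.7] w 34.7 g 50.6
-0.0010  0.0019  0.1417  |  0.001  0.000  0.003
```

>>> {"fn": "move_arm", "kwargs": {
  "plan": [0.95,0,0.001,0.05,0,0,0,0.95,0,0.001,0.1,0,0,0,0.95,0,0.001,0.13,0,0,0,0.95,0,0.001,0.14,0,0,0,0.95,0,0.001,0.142,0,0,0,0.95,0,0.001,0.142,0,0,0,0.35,0,0.001,0.142,0,0,0,0.35,0,0.001,0.142,0,0,0,0.35,0,0.001,0.142,0,0,0,0.35,0,0.001,0.11,0,0,0,0.35,0,0.001,0.05,0,0,0,0.35,0,0.001,0.01,0,0,0,0.35,0,0.001,0.01,0,0,0]
}}

```text
clock: 42.15
eef_pos: [529.2, -171.9, 169.5]
ee_rot: [179.6, 0.2, 94.5]
force: [-0.3, 0.2, -0.6]
gripper_width: 55.9
grasp_force: 0.0
```

```bash
python3 -c "
from h import *
st();nuts('t5')
go(411,155,150,63)"
```

```text
42.15 [ 529.2 -171.9  169.5] [179.6   0.2  94.5] F [-0.3  0.2 -0.6] w 55.9 g 0.0
obj [411.2 154.7] [38.  43.7] ang(w) 32.6
obj [434.  230.3] [37.9 45.9] ang(w) 15.3
0.3347  -0.0915  0.0155  |  0.004  0.001  0.549
```

>>> {"fn": "move_arm", "kwargs": {
  "plan": [0.35,0.335,-0.0915,0,0,0,-0.49,0.35,0.335,-0.0915,0,0,0,-0.49,0.35,0.335,-0.0915,0,0,0,-0.49,0.35,0.335,-0.0915,0,0,0,-0.49,0.35,0.335,-0.0915,0,0,0,-0.49,0.35,0.335,-0.0915,0,0,0,-0.49,0.35,0.335,-0.0915,0,0,0,-0.49,0.35,0.335,-0.0915,0.05,0,0,-0.49,0.35,0.335,-0.0915,0.11,0,0,-0.49,0.35,0.335,-0.0915,0.11,0,0,-0.49,0.35,0.335,-0.0915,0.11,0,0,-0.49]
}}

```text
clock: 43.58
eef_pos: [411.1, 155.3, 56.0]
ee_rot: [179.9, 0.0, 122.5]
force: [0.3, -0.4, 1.2]
gripper_width: 55.4
grasp_force: 0.0
```

```bash
python3 -c "
from h import *
st()
go(411,155,6,122.6)"
```

```text
43.58 [411.1 155.3  56. ] [179.9   0.  122.5] F [ 0.3 -0.4  1.2] w 55.4 g 0.0
-0.0002  -0.0003  0.0500  |  0.001  0.001  -0.002
```

>>> {"fn": "move_arm", "kwargs": {
  "plan": [0.35,0,0,0.03,0,0,0,0.35,0,0,0.05,0,0,0,0.35,0,0,0.05,0,0,0,0.35,0,0,0.05,0,0,0,0.95,0,0,0.05,0,0,0,0.95,0,0,0.05,0,0,0,0.95,0,0,0.05,0,0,0,0.95,0,0,0.05,0,0,0,0.95,0,0,0.05,0,0,0]
}}

```text
clock: 44.7
eef_pos: [411.5, 156.0, 6.5]
ee_rot: [179.8, 0.1, 122.5]
force: [-1.3, -0.5, 7.1]
gripper_width: 34.4
grasp_force: 51.2
```

>>> {"fn": "move_arm", "kwargs": {
  "plan": [0.95,0,0,-0.06,0,0,0,0.95,0,0,-0.12,0,0,0,0.95,0,0,-0.17,0,0,0,0.95,0,0,-0.17,0,0,0]
}}

```text
clock: 45.2
eef_pos: [412.0, 156.2, 179.9]
ee_rot: [179.5, 0.2, 122.5]
force: [-0.7, 0.4, -1.7]
gripper_width: 34.7
grasp_force: 50.8
```

```bash
python3 -c "
from h import *
st()
go(532.5,-223.8,178,94.4)"
```

```text
45.2 [412.  156.2 179.9] [179.5   0.2 122.5] F [-0.7  0.4 -1.7] w 34.7 g 50.8
-0.3851  -0.1029  0.0020  |  0.010  0.000  0.491
```

>>> {"fn": "move_arm", "kwargs": {
  "plan": [0.95,-0.385,-0.103,0,0,0,0.49,0.95,-0.385,-0.103,0,0,0,0.49,0.95,-0.385,-0.103,0,0,0,0.49,0.95,-0.385,-0.103,0,0,0,0.49,0.95,-0.385,-0.103,0,0,0,0.49,0.95,-0.385,-0.103,0,0,0,0.49,0.95,-0.385,-0.103,0,0,0,0.49,0.95,-0.385,-0.103,0,0,0,0.49,0.95,-0.385,-0.103,0,0,0,0.49,0.95,-0.385,-0.103,0,0,0,0.49]
}}

```text
clock: 46.45
eef_pos: [530.2, -223.1, 174.2]
ee_rot: [-180.0, -0.0, 94.6]
force: [0.1, 0.1, -0.8]
gripper_width: 35.0
grasp_force: 50.7
```

```bash
python3 -c "
from h import *
st()
go(532.5,-223.8,33,94.4)"
```

```text
46.45 [ 530.2 -223.1  174.2] [-180.    -0.    94.6] F [ 0.1  0.1 -0.8] w 35.0 g 50.7
-0.0009  0.0022  0.1412  |  -0.000  -0.000  0.003
```

>>> {"fn": "move_arm", "kwargs": {
  "plan": [0.95,0,0.001,0.05,0,0,0,0.95,0,0.001,0.1,0,0,0,0.95,0,0.001,0.13,0,0,0,0.95,0,0.001,0.14,0,0,0,0.95,0,0.001,0.142,0,0,0,0.95,0,0.001,0.142,0,0,0,0.35,0,0.001,0.142,0,0,0,0.35,0,0.001,0.142,0,0,0,0.35,0,0.001,0.142,0,0,0,0.35,0,0.001,0.11,0,0,0,0.35,0,0.001,0.05,0,0,0,0.35,0,0.001,0.01,0,0,0,0.35,0,0.001,0.01,0,0,0]
}}

```text
clock: 48.08
eef_pos: [533.2, -225.1, 169.6]
ee_rot: [179.6, 0.3, 94.5]
force: [-0.1, -0.2, -0.3]
gripper_width: 55.4
grasp_force: 0.0
```

```bash
python3 -c "
from h import *
st();nuts('t6')
go(434,230.8,60,105.3)"
```

```text
48.08 [ 533.2 -225.1  169.6] [179.6   0.3  94.5] F [-0.1 -0.2 -0.3] w 55.4 g 0.0
obj [434.1 230.3] [37.8 45.9] ang(w) 15.3
0.4620  -0.0628  0.1053  |  0.003  0.002  -0.189
```

>>> {"fn": "move_arm", "kwargs": {
  "plan": [0.35,0.462,-0.063,0,0,0,-0.19,0.35,0.462,-0.063,0,0,0,-0.19,0.35,0.462,-0.063,0,0,0,-0.19,0.35,0.462,-0.063,0,0,0,-0.19,0.35,0.462,-0.063,0,0,0,-0.19,0.35,0.462,-0.063,0,0,0,-0.19,0.35,0.462,-0.063,0,0,0,-0.19,0.35,0.462,-0.063,0,0,0,-0.19,0.35,0.462,-0.063,0,0,0,-0.19,0.35,0.462,-0.063,0.05,0,0,-0.19,0.35,0.462,-0.063,0.105,0,0,-0.19,0.35,0.462,-0.063,0.105,0,0,-0.19,0.35,0.462,-0.063,0.105,0,0,-0.19]
}}

```text
clock: 49.75
eef_pos: [433.4, 231.0, 60.9]
ee_rot: [179.9, 0.0, 105.3]
force: [0.4, 0.6, 0.9]
gripper_width: 55.4
grasp_force: 0.0
```

```bash
python3 -c "
from h import *
st()
go(434,230.8,6,105.3)"
```

```text
49.75 [433.4 231.   60.9] [179.9   0.  105.3] F [0.4 0.6 0.9] w 55.4 g 0.0
-0.0003  0.0004  0.0549  |  0.001  0.000  -0.000
```

>>> {"fn": "move_arm", "kwargs": {
  "plan": [0.35,0,0,0.03,0,0,0,0.35,0,0,0.055,0,0,0,0.35,0,0,0.055,0,0,0,0.35,0,0,0.055,0,0,0,0.95,0,0,0.055,0,0,0,0.95,0,0,0.055,0,0,0,0.95,0,0,0.055,0,0,0,0.95,0,0,0.055,0,0,0,0.95,0,0,0.055,0,0,0]
}}

```text
clock: 50.88
eef_pos: [434.0, 232.0, 6.7]
ee_rot: [179.8, -0.0, 105.4]
force: [-0.4, -0.5, 6.3]
gripper_width: 34.7
grasp_force: 51.1
```

>>> {"fn": "move_arm", "kwargs": {
  "plan": [0.95,0,0,-0.06,0,0,0,0.95,0,0,-0.12,0,0,0,0.95,0,0,-0.17,0,0,0,0.95,0,0,-0.17,0,0,0]
}}

```text
clock: 51.38
eef_pos: [434.5, 232.4, 180.3]
ee_rot: [179.4, -0.1, 105.4]
force: [0.6, 0.1, -1.8]
gripper_width: 34.4
grasp_force: 50.7
```

```bash
python3 -c "
from h import *
st()
go(536.6,-277.6,178,94.4)"
```

```text
51.38 [434.5 232.4 180.3] [ 1.794e+02 -1.000e-01  1.054e+02] F [ 0.6  0.1 -1.8] w 34.4 g 50.7
-0.5188  -0.0367  0.0011  |  0.010  -0.002  0.191
```

>>> {"fn": "move_arm", "kwargs": {
  "plan": [0.95,-0.519,-0.037,0,0,0,0.19,0.95,-0.519,-0.037,0,0,0,0.19,0.95,-0.519,-0.037,0,0,0,0.19,0.95,-0.519,-0.037,0,0,0,0.19,0.95,-0.519,-0.037,0,0,0,0.19,0.95,-0.519,-0.037,0,0,0,0.19,0.95,-0.519,-0.037,0,0,0,0.19,0.95,-0.519,-0.037,0,0,0,0.19,0.95,-0.519,-0.037,0,0,0,0.19,0.95,-0.519,-0.037,0,0,0,0.19,0.95,-0.519,-0.037,0,0,0,0.19,0.95,-0.519,-0.037,0,0,0,0.19]
}}

```text
clock: 52.88
eef_pos: [534.5, -277.2, 174.6]
ee_rot: [180.0, -0.0, 94.6]
force: [-0.0, -0.1, -1.2]
gripper_width: 34.7
grasp_force: 50.7
```

```bash
python3 -c "
from h import *
st()
go(536.6,-277.6,33,94.4)"
```

```text
52.88 [ 534.5 -277.2  174.6] [180.   -0.   94.6] F [-0.  -0.1 -1.2] w 34.7 g 50.7
-0.0006  0.0020  0.1416  |  0.000  -0.000  0.003
```

>>> {"fn": "move_arm", "kwargs": {
  "plan": [0.95,0,0.001,0.05,0,0,0,0.95,0,0.001,0.1,0,0,0,0.95,0,0.001,0.13,0,0,0,0.95,0,0.001,0.14,0,0,0,0.95,0,0.001,0.142,0,0,0,0.95,0,0.001,0.142,0,0,0,0.35,0,0.001,0.142,0,0,0,0.35,0,0.001,0.142,0,0,0,0.35,0,0.001,0.142,0,0,0,0.35,0,0.001,0.11,0,0,0,0.35,0,0.001,0.05,0,0,0,0.35,0,0.001,0,0,0,0,0.35,0,0.001,-0.02,0,0,0]
}}

```text
clock: 54.5
eef_pos: [536.3, -279.4, 198.9]
ee_rot: [179.7, 0.2, 94.5]
force: [-1.1, 0.3, 0.9]
gripper_width: 55.7
grasp_force: 0.0
```

```bash
python3 -c "
from h import *
st()
go(690,113,210,-174.4)"
```

```text
54.5 [ 536.3 -279.4  198.9] [179.7   0.2  94.5] F [-1.1  0.3  0.9] w 55.7 g 0.0
0.3792  0.1838  -0.0115  |  0.001  0.007  -1.591
```

>>> {"fn": "move_arm", "kwargs": {
  "plan": [0.35,0.38,0.184,-0.011,0,0,-1.59,0.35,0.38,0.184,-0.011,0,0,-1.59,0.35,0.38,0.184,-0.011,0,0,-1.59,0.35,0.38,0.184,-0.011,0,0,-1.59,0.35,0.38,0.184,-0.011,0,0,-1.59,0.35,0.38,0.184,-0.011,0,0,-1.59,0.35,0.38,0.184,-0.011,0,0,-1.59,0.35,0.38,0.184,-0.011,0,0,-1.59,0.35,0.38,0.184,-0.011,0,0,-1.59,0.35,0.38,0.184,-0.011,0,0,-1.59,0.35,0.38,0.184,-0.011,0,0,-1.59,0.35,0.38,0.184,-0.011,0,0,-1.59]
}}

```text
clock: 56.0
eef_pos: [689.1, 114.2, 205.1]
ee_rot: [-180.0, -0.0, -174.5]
force: [-0.4, 0.5, -0.8]
gripper_width: 55.4
grasp_force: 0.0
```

Run:
```python
from h import *
st()
t=snap('top','t7')
cv2.imwrite('pics/m7.png',cv2.resize(t[180:330,200:520],None,fx=2.5,fy=2.5,interpolation=2)[:,:,::-1])
go(697.9,113.5,95.4,-174.4)
```

```text
56.0 [689.1 114.2 205.1] [-180.    -0.  -174.5] F [-0.4  0.5 -0.8] w 55.4 g 0.0
-0.0087  -0.0016  0.1098  |  0.000  -0.000  -0.002
```

View pics/m7.png

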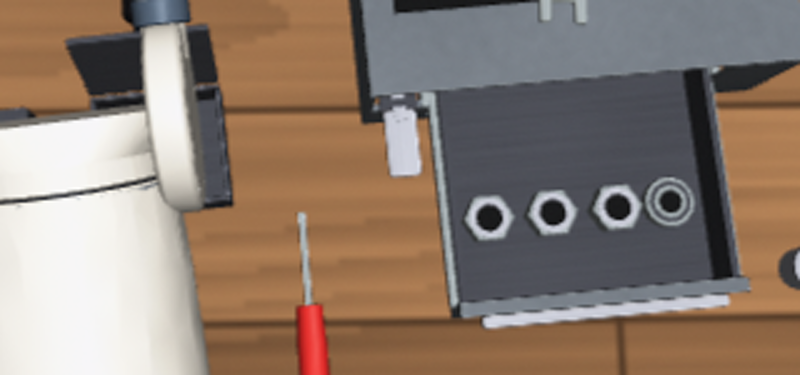

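The crop shows three nuts and the bearing lying flat in the drawer, at x = 490, 553, 617 and 669. Next I shut case C.

>>> {"fn": "move_arm", "kwargs": {
  "plan": [0.3,-0.0085,-0.0015,0,0,0,0,0.3,-0.0085,-0.0015,0.05,0,0,0,0.3,-0.0085,-0.0015,0.11,0,0,0,0.3,-0.0085,-0.0015,0.11,0,0,0,0.3,-0.0085,-0.0015,0.11,0,0,0,0.8,-0.0085,-0.0015,0.11,0,0,0,0.8,-0.0085,-0.0015,0.11,0,0,0,0.8,-0.0085,-0.0015,0.11,0,0,0,0.8,-0.0085,-0.0015,0.11,0,0,0,0.8,-0.0085,-0.0015,0.11,0,0,0],
  "force": 25
}}

```text
clock: 57.3
eef_pos: [699.9, 113.8, 98.8]
ee_rot: [-180.0, 0.4, -174.4]
force: [5.3, 0.2, 5.8]
gripper_width: 26.3
grasp_force: 24.6
```

>>> {"fn": "move_arm", "kwargs": {
  "plan": [0.8,0.007,0,-0.006,0,0,0,0.8,0.016,0,-0.012,0,0,0,0.8,0.022,0,-0.015,0,0,0,0.8,0.0285,0,-0.018,0,0,0,0.8,0.0355,0,-0.02,0,0,0,0.8,0.042,0,-0.022,0,0,0,0.8,0.049,0,-0.0225,0,0,0,0.8,0.056,0,-0.023,0,0,0,0.8,0.063,0,-0.023,0,0,0,0.8,0.07,0,-0.022,0,0,0,0.8,0.077,0,-0.0205,0,0,0,0.8,0.084,0,-0.0185,0,0,0,0.8,0.0905,0,-0.016,0,0,0,0.8,0.097,0,-0.0125,0,0,0,0.8,0.103,0,-0.009,0,0,0,0.8,0.1085,0,-0.0045,0,0,0,0.8,0.1135,0,0,0,0,0,0.8,0.1185,0,0.0055,0,0,0,0.8,0.123,0,0.011,0,0,0,0.8,0.127,0,0.019,0,0,0]
}}

```text
clock: 59.8
eef_pos: [572.2, 100.9, 78.2]
ee_rot: [-179.9, 0.2, -174.5]
force: [-1.0, -5.3, 32.8]
gripper_width: 26.6
grasp_force: 28.2
```

>>> {"fn": "move_arm", "kwargs": {
  "plan": [0.8,0,0,0.002,0,0,0,0.8,0,0,0.002,0,0,0]
}}

```text
clock: 60.05
eef_pos: [572.3, 100.9, 78.4]
ee_rot: [-179.9, 0.3, -174.5]
force: [-4.7, -6.1, 20.2]
gripper_width: 26.2
grasp_force: 27.3
```

```bash
python3 -c "
from h import *
st()
go(575,-97.2,150,-175.6)"
```

```text
60.05 [572.3 100.9  78.4] [-179.9    0.3 -174.5] F [-4.7 -6.1 20.2] w 26.2 g 27.3
0.0161  -0.1975  -0.0714  |  -0.001  0.004  0.020
```

>>> {"fn": "move_arm", "kwargs": {
  "plan": [0.3,0,0,0,0,0,0,0.3,0,0,0,0,0,0,0.3,0,0,-0.05,0,0,0,0.3,0,0,-0.085,0,0,0,1,0.016,-0.1975,-0.075,0,0,0.02,1,0.016,-0.1975,-0.075,0,0,0.02,1,0.016,-0.1975,-0.075,0,0,0.02,1,0.016,-0.1975,-0.075,0,0,0.02,1,0.016,-0.1975,-0.075,0,0,0.02,1,0.016,-0.1975,-0.075,0,0,0.02,1,0.016,-0.1975,-0.075,0,0,0.02]
}}

```text
clock: 61.42
eef_pos: [574.7, -95.0, 149.3]
ee_rot: [180.0, 0.0, -175.4]
force: [-0.2, -0.2, -0.4]
gripper_width: -0.1
grasp_force: 0.0
```

```bash
python3 -c "
from h import *
st()
go(575,-97.2,95,-175.6)"
```

```text
61.42 [574.7 -95.  149.3] [ 180.     0.  -175.4] F [-0.2 -0.2 -0.4] w -0.1 g 0.0
-0.0001  -0.0022  0.0543  |  0.000  0.000  0.003
```

>>> {"fn": "move_arm", "kwargs": {
  "plan": [1,0,-0.002,0.03,0,0,0,1,0,-0.002,0.05,0,0,0,1,0,-0.002,0.058,0,0,0,1,0,-0.002,0.063,0,0,0,1,0,-0.002,0.068,0,0,0,1,0,-0.002,0.072,0,0,0,1,0,-0.002,0.075,0,0,0,1,0,-0.002,0.077,0,0,0]
}}

```text
clock: 62.42
eef_pos: [576.2, -98.5, 73.6]
ee_rot: [-180.0, 0.2, -175.6]
force: [0.5, 2.5, 6.9]
gripper_width: 0.1
grasp_force: 2.7
```

>>> {"fn": "move_arm", "kwargs": {
  "plan": [1,0,0,0.001,0,0,0,1,0,0,0.002,0,0,0,1,0,0,0.002,0,0,0,1,0,0,0.002,0,0,0,1,0,0,0.002,0,0,0,1,0,0,0.002,0,0,0,1,0,0,0.002,0,0,0,1,0,0,0.002,0,0,0,1,0,0,0.002,0,0,0,1,0,0,0.002,0,0,0,1,0,0,0.002,0,0,0,1,0,0,0.002,0,0,0]
}}

```text
clock: 63.92
eef_pos: [576.4, -98.6, 73.0]
ee_rot: [-180.0, 0.3, -175.6]
force: [-1.8, 3.4, 10.7]
gripper_width: 0.1
grasp_force: 5.2
```

Run:
```python
from h import *
st()
a=cv2.imread('pics/side0.png'); t=snap('side','s8')
cv2.imwrite('pics/m8.png',cv2.resize(t[180:410,270:510],None,fx=2.5,fy=2.5,interpolation=2)[:,:,::-1])
```

```text
63.92 [576.4 -98.6  73. ] [-180.     0.3 -175.6] F [-1.8  3.4 10.7] w 0.1 g 5.2
```

View pics/m8.png

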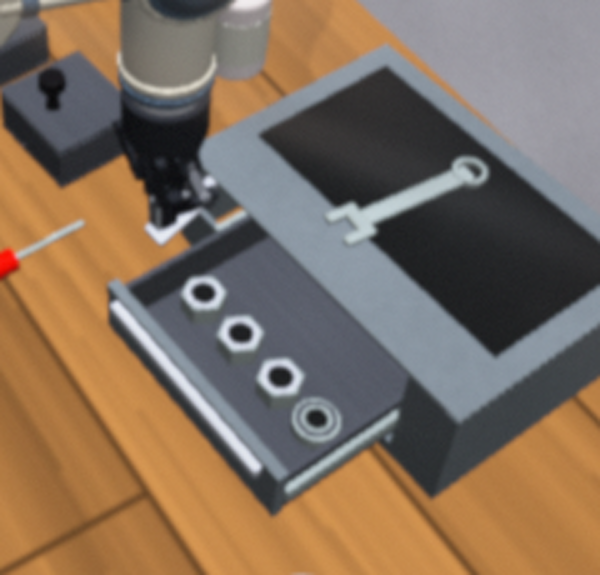

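The side view shows the drawer creeping in with the lever held, and all four parts still in it. I'll go round to the lip.

```bash
python3 -c "
from h import *
print(onz('side',270+110/2.5,180+302/2.5,80),onz('side',270+258/2.5,180+472/2.5,80))
go(410,-260,150,-175.6)
go(410,-260,67,-175.6)"
```

```text
[ 486.85790305 -159.09563544   80.        ] [ 503.21107832 -359.92288052   80.        ]
0.1780  -0.1481  -0.0777  |  -0.001  0.005  0.001
0.1784  -0.1481  0.0053  |  -0.001  0.005  0.001
```

>>> {"fn": "move_arm", "kwargs": {
  "plan": [1,0,0,-0.04,0,0,0,1,0,0,-0.078,0,0,0,1,0.178,-0.148,-0.078,0,0,0,1,0.178,-0.148,-0.078,0,0,0,1,0.178,-0.148,-0.078,0,0,0,1,0.178,-0.148,-0.078,0,0,0,1,0.178,-0.148,-0.078,0,0,0,1,0.178,-0.148,-0.03,0,0,0,1,0.178,-0.148,0.005,0,0,0,1,0.178,-0.148,0.005,0,0,0,1,0.178,-0.148,0.005,0,0,0]
}}

```text
clock: 65.35
eef_pos: [409.7, -260.1, 66.8]
ee_rot: [-179.9, 0.1, -175.5]
force: [-0.3, -1.1, 0.7]
gripper_width: -0.1
grasp_force: 0.0
```

```bash
python3 -c "
from h import *
st()
go(598,-245.5,67,-175.6)"
```

```text
65.35 [ 409.7 -260.1   66.8] [-1.799e+02  1.000e-01 -1.755e+02] F [-0.3 -1.1  0.7] w -0.1 g 0.0
-0.1888  -0.0001  0.0001  |  -0.001  0.002  0.001
```

>>> {"fn": "move_arm", "kwargs": {
  "plan": [1,-0.03,0,0,0,0,0,1,-0.05,0,0,0,0,0,1,-0.06,0,0,0,0,0,1,-0.066,0,0,0,0,0,1,-0.072,0,0,0,0,0,1,-0.078,0,0,0,0,0,1,-0.084,0,0,0,0,0,1,-0.09,0,0,0,0,0,1,-0.096,0,0,0,0,0,1,-0.102,0,0,0,0,0,1,-0.108,0,0,0,0,0,1,-0.114,0,0,0,0,0,1,-0.12,0,0,0,0,0,1,-0.126,0,0,0,0,0,1,-0.132,0,0,0,0,0,1,-0.138,0,0,0,0,0,1,-0.144,0,0,0,0,0,1,-0.15,0,0,0,0,0,1,-0.156,0,0,0,0,0,1,-0.162,0,0,0,0,0]
}}

```text
clock: 67.85
eef_pos: [570.5, -247.4, 65.2]
ee_rot: [180.0, -0.0, -175.6]
force: [-2.7, 0.2, -0.1]
gripper_width: -0.0
grasp_force: 0.9
```

>>> {"fn": "move_arm", "kwargs": {
  "plan": [1,-0.005,0,0,0,0,0,1,-0.01,0,0,0,0,0,1,-0.015,0,0,0,0,0,1,-0.019,0,0,0,0,0,1,-0.022,0,0,0,0,0,1,-0.024,0,0,0,0,0,1,-0.024,0,0,0,0,0]
}}

```text
clock: 68.72
eef_pos: [594.6, -245.7, 65.5]
ee_rot: [-180.0, 0.1, -175.6]
force: [0.5, 0.1, 0.4]
gripper_width: 0.3
grasp_force: 0.0
```

>>> {"fn": "move_arm", "kwargs": {
  "plan": [1,-0.002,0,0,0,0,0,1,-0.004,0,0,0,0,0,1,-0.006,0,0,0,0,0,1,-0.006,0,0,0,0,0]
}}

```text
clock: 69.22
eef_pos: [598.9, -245.4, 65.6]
ee_rot: [180.0, -0.2, -175.6]
force: [-7.5, 0.0, 2.9]
gripper_width: 0.1
grasp_force: 3.9
```

>>> {"fn": "move_arm", "kwargs": {
  "plan": [1,-0.001,0,0,0,0,0,1,-0.002,0,0,0,0,0,1,-0.002,0,0,0,0,0]
}}

```text
clock: 69.6
eef_pos: [599.3, -245.3, 65.6]
ee_rot: [180.0, -0.4, -175.6]
force: [-13.9, 0.6, 6.5]
gripper_width: -0.2
grasp_force: 7.0
```

Hard stop reached. I'll back off gently and check.

>>> {"fn": "move_arm", "kwargs": {
  "plan": [1,0.005,0,0,0,0,0,1,0.02,0,0,0,0,0,1,0.06,0,0,0,0,0,1,0.1,0,0,0,0,0,1,0.15,0,-0.05,0,0,0,1,0.2,0,-0.1,0,0,0,1,0.26,0,-0.12,0,0,0,1,0.26,0,-0.12,0,0,0,1,0.26,0,-0.12,0,0,0]
}}

```text
clock: 70.72
eef_pos: [343.1, -265.4, 185.9]
ee_rot: [-179.9, 0.1, -175.6]
force: [0.7, 0.2, 0.0]
gripper_width: 0.0
grasp_force: 0.0
```

Run:
```python
from h import *
st()
t=snap('top','t9')
cv2.imwrite('pics/m9.png',cv2.resize(t[70:350,60:560],None,fx=1.6,fy=1.6,interpolation=2)[:,:,::-1])
```

```text
70.72 [ 343.1 -265.4  185.9] [-1.799e+02  1.000e-01 -1.756e+02] F [0.7 0.2 0. ] w 0.0 g 0.0
```

View pics/m9.png

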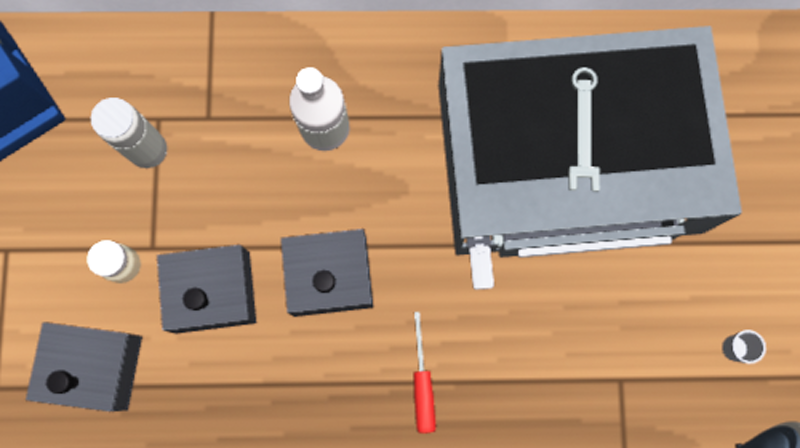

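Run:
```python
from h import *
for p in ((520,255),(670,242)): print(onz('top',60+p[0]/1.6,70+p[1]/1.6,80).round(1))
a=cv2.imread('pics/top0.png');b=cv2.imread('pics/t9.png')
d=cv2.absdiff(a,b).max(2)
for n,(x0,y0,x1,y1) in dict(caseA=(72,268,152,330),caseB=(155,220,222,280),caseC=(232,210,298,270),jar=(110,215,150,250),driver=(312,262,338,345),tin=(508,270,545,302)).items(): print(n,(d[y0:y1,x0:x1]>50).sum())
```

```text
[ 602.1 -147.6   80. ]
[ 617.2 -341.9   80. ]
caseA 0
caseB 0
caseC 0
jar 0
driver 0
tin 0
```

```bash
python3 -c "
from h import *
print(robot.close_job())"
```

```text
the job is handed in; nothing more can be done
None
```

The job is handed in: the bearing and all three nuts are in the drawer, which is pushed fully home. All three cases are shut with the blank and key block still inside, and the screwdriver, tin and jar are where they stood.

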